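# Load the calibration block against the sprung probe and hold it on the stop

### The arm

A 6-joint arm with a two-finger parallel gripper is mounted at the origin on the work surface. World frame = base frame: x ahead of the robot, y to its left, z up, the work surface at z = 0. Lengths are in m, angles in rad, forces in N, time in s.
With the tool pointing down it reaches from about 0.35 to 0.875 m from the base axis. Payload 4.2 kg.
Tool frame: the origin (TCP) lies midway between the tips of the shut fingers; the grasp point (between the pads) lies 19 mm behind it; y points along the fingers, x is the direction in which the jaws open and shut, and the axes are right-handed (so a half turn about y gives the same grasp; the last joint's range is limited). The gripper opens to 87 mm and grips with 3 to 60 N. Pads are 19 mm wide; open, the fingers measure 117 mm over their backs; the gripper's body (75 mm by 190 mm) begins 51 mm behind the grasp point.
Start: joints at [-1.007, 0.385, 0.008, 0, -1.194, -0.259], TCP at [0.188, -0.596, 0.223] pointing down, gripper open.
Joint ranges: [-3.14, 3.14], [-1.21, 2.06], [-1.07, 1.41], [-3.16, 2.05], [-2.99, -0.16], [-3.1, 3.1]. Speed limits (rad/s): [2.79, 2.79, 3.14, 3.14, 3.14, 3.14].

### API

Orientations are given as a rotation vector (axis times angle).
In Python, from workcell import monitor, eyes, job, models gives the robot as it stands.
- The arm moves only by the shell command python3 -m handwheel 'ROWS' [FORCE]. ROWS is a JSON object of lists of equal length, an entry for each row: "linear": the shift along the tool's x, y, z scaled (see below), a list of three; "delta_rot": the turn, a rotation vector about the tool's x, y, z scaled (see below), a list of three; "jaw": the opening, from -1 (shut) to 1 (fully open). In form: {"linear": [[tx, ty, tz], ...], "delta_rot": [[rx, ry, rz], ...], "jaw": [jaw, ...]}. A call has exactly 5 rows; each row shifts and turns the pose as measured when the row begins, along the tool's axes as they then stand; what a row does not reach is not made up. The controller multiplies each number of a shift by 30 mm and each number of a turn by 0.12 rad. A row lasts 1/10 s, in which the tool goes at most 50 mm and 8.59 degrees, less where a joint would pass 70% of its speed; a pose out of reach is approached as far as the arm can. A call with a number of a shift or a turn outside -1 to 1 is refused whole. A call with a gripper value outside its range is refused whole. The fingers move at their own pace and stop on an object; FORCE is the grip in N (left out, the last holds). Time passes only in rows, so rows that do not move let the fingers close, or fill a call up. It gives the time, the measured TCP pose, the force and the opening at its end, in the units of the state.
- monitor.sense(): the state, without advancing time (a new reading comes with each control period).
- eyes.get_image(name): name is "side" or "top"; returns (picture, depth): 400x640x3 uint8, blue, green, red; 400x640 float32, m along the optical axis (not along the pixel's ray), 0 where there is no reading.
- eyes.camera_params(name): a dict with "mtx" (3x3 intrinsics, pixels), "R" (3x3) and "t" (3): a world point X has camera coordinates R X + t. Camera axes: x right, y down, z forward; pixel columns grow to the right and rows downward; lengths in m; the calibration is good to about 2 mm. A picture is of the moment at which its call begins. camera_params takes no time and is no camera call.
- job.job_done(): hands the job in, once; it reports no verdict.
Trained networks look in the newest picture that a camera, given by its name, has taken for a name from the list of things; names that differ only in an ending like _2 or _b are one class to them, and where a whole thing is asked for, a point or a joint stands for the part that bears it (a point fixed in the world has none). Each returns a list of dicts, best first, with "conf" (0 to 1); they miss things now and then, are a little off and sometimes report something else, mostly with a low value. They report only what shows in the picture. A call takes as long as a camera call. They do not tell look-alikes from the thing itself.
- models.find_in(query, camera): "centre" ([x, y, z] in m, in the coordinates of the camera as it stood for that picture, good to about 4 mm: the middle of the surface that is visible of it).
- models.cut_out(query, camera): "mask" (400x640 bool, what is visible of it).
- models.pinpoint(query, camera): "centre" ([x, y, z] in m, in the coordinates of the camera as it stood for that picture, good to about 4 mm: a listed point, or the origin of a listed thing).
The state is a dict: "clock": time; "qpos": joint angles; "qd": joint speeds; "joint_torque": joint torques, N m; "tcp_pos": TCP position; "orientation": TCP orientation; "force": force on the tool from outside, world axes, zero at the start; "wrist_torque": the same for the moment, N m; "finger_gap": opening from 0.0 (shut) to 1.0 (fully open).
Only numpy, scipy, OpenCV 4.12 (cv2) and the standard library are available. Lean on these libraries where they do the work, as an engineer would, in place of code of your own. Each camera call takes 0.05 s, during which the arm holds its last target. There are 200 camera calls.

### The job

Take the aluminium test block with the yellow sticker, lay it flat and lengthwise between the blue rails of the inspection jig, and push it along the channel against the orange sprung probe until it sits firmly on the two hard-stop pins, without ramming it. The probe pushes the block back, so finish while still holding the block pressed on the stops: do not let go. Leave the brass block and everything else on the trolley where it stands.

Things in the scene. Friction and masses are not known exactly. Their poses are not given: they have to be found in the camera images.
- block: Bare aluminium test block, 80 long (its x) x 36 wide (its y) x 45 high mm, about 0.35 kg (0.25 to 0.46), lying loose on the black trolley top with a yellow sticker on top. Origin: centre of its underside, z up. Either end may go first. Lift it across its 36 mm width, fingers along its y.
- jig: Fixed jig: aluminium bed 270 x 110 x 12 mm. Origin: centre of its underside, on the trolley top; x along the channel to the probe, z up. Two blue rails (tops 26 mm above the trolley, x -90 to +45 mm) leave a channel 40 mm wide on y = 0, its slippery dark floor at z = 14, open on top and at the -x end. Grey end wall x 70 to 98 mm, 80 wide, 72 high. Block on the stops: at (10, 0, 14) mm.
- stops: The hard stop: two steel pins of 11 mm diameter standing out 20 mm from the jig's end wall towards -x, the probe between them (pin axes at y = +-14.5, z = 45 mm in the jig frame, 31 mm above the channel's floor). Origin and axes coincide with the jig's.
- stop_face (a point): The middle between the end faces of the two stop pins, at (50, 0, 45) mm in the jig frame. The block's leading end comes to lie in this plane.
- channel_mid (a point): Point on the channel's floor, at (-40, 0, 14) mm in the jig frame: with its origin here the block lies between the rails, its leading end 38 mm short of the probe. The rails' inner top edges are bevelled 6 mm. Blue guides flare outward from the rails' ends at x = -90 to x = -121 mm.
- probe (a joint): Travel of the orange sprung probe (13 mm diameter) along the jig's +x: 0 = fully out, tip 12 mm in front of the stop pins; 0.012 m = level with the pins' faces, where the block meets the stop. Its spring pushes back with 3 N at 0 and 8 N at 0.012 m; rubbing adds 1 to 5 N; any further push goes into the stop.
- probe_tip (a point): Centre of the probe's tip face; it moves with the probe. Probe fully out: (38, 0, 45) mm in the jig frame.
- brass_block: Brass test block of the same size, 80 x 36 x 45 mm, 0.9 kg, with a white sticker; not wanted now, leave it. Origin: centre of its underside.
- roller: Upright test roller, 64 mm in diameter and 135 mm high, aluminium, black, brass and green; leave it. Origin: centre of its underside.
- gel: Closed gel bottle, 56 mm in diameter, 150 mm high, blue cap; leave it. Origin: centre of its underside.
- driver: Screwdriver lying on the trolley top; leave it. Origin: at its middle, on its underside.
- collar: Flat brass collar, 68 mm outside, 44 mm inside, 18 mm high; leave it. Origin: centre of its underside.
- tin: Small white pot with a green cap, 60 mm in diameter, 50 mm high; leave it. Origin: centre of its underside.
Not all that is in view belongs to the job. What is shaped like the block but red is not meant.

How it is judged:
At the end, for the whole second after the job is handed in: Block flat (3 mm, 0.06 rad) and lengthwise in the channel (0.06 rad, 4 mm), probe in by over 10.5 mm, block bearing on the stop pins with over 1.5 N, fingers still on the block with over 2 N, all at rest through the last second (value of joint probe above 0.0105 m and contact force between block and stops above 1.5 N and contact force between the fingers and block above 2 N and z of block in the frame of jig between 0.011 and 0.017 m and y of block in the frame of jig between -0.004 and 0.004 m and angle between the x axis of block and the x axis of jig, either way round below 0.06 rad and angle between block's own z axis and vertical below 0.06 rad and linear speed of block below 0.01 m/s); the arm keeps its last pose, push and grip.
It fails at once if the block is rammed against the stops (over 60 N) (contact force between block and stops above 60 N).
It fails at once if the brass block or another bystander is moved by more than 25 mm (distance of any of brass_block, roller, gel, driver, collar, tin from where it was at the start of the episode above 0.025 m).
It also fails if it takes over 58 s, if anything falls off the work surface, if the arm or the gripper's body presses on something with over 40 N, if the wrist force passes 120 N, or if a joint passes its speed limit or range.

## Working session

There is one attempt and no reset: what is moved stays moved. The work goes in short steps, Python scripts to look and compute and a shell command to move; the robot and the scene stay as the last step left them, time stands still between calls to the robot, and variables do not carry over. Pictures are saved under pics/ and viewed, about 8 in all and at most 12, crops included, and the job is handed in when it is done.

```bash
mkdir -p pics; ls
cat > h.py <<'E'
import numpy as np, cv2
from workcell import monitor, eyes, job, models
def w(p,cam):
    c=eyes.camera_params(cam); return np.array(c["R"]).T@(np.array(p)-np.array(c["t"]))
def cloud(d,cam):
    c=eyes.camera_params(cam); K=np.array(c["mtx"]); v,u=np.indices(d.shape)
    P=np.stack([(u-K[0,2])*d/K[0,0],(v-K[1,2])*d/K[1,1],d],-1)
    return (P-np.array(c["t"]).ravel())@np.array(c["R"])
E
python3 - <<'E'
from h import *
np.set_printoptions(precision=4,suppress=True)
s=monitor.sense();print(s)
for cam in("top","side"):
    im,d=eyes.get_image(cam); cv2.imwrite(f"pics/{cam}0.png",im); np.save(f"{cam}0.npy",d)
    for n in("block","brass_block","jig","probe_tip","stop_face","channel_mid","roller","gel","driver","collar","tin"):
        print(cam,n,[(round(r["conf"],2),w(r["centre"],cam)) for r in models.pinpoint(n,cam)[:3]])
E
```

```text
pics
{'clock': 0.0, 'qpos': array([-1.0074,  0.3855,  0.0066, -0.0005, -1.194 , -0.2586]), 'qd': array([-0.0001, -0.0009,  0.0011, -0.0012,  0.0009,  0.0003]), 'joint_torque': array([  0.0005, -39.0663,  18.7406,   4.2199,   0.011 ,  -0.0002]), 'tcp_pos': array([ 0.1874, -0.5956,  0.2215]), 'orientation': array([-1.0475, -1.4306,  1.4284]), 'force': array([-0.0861,  0.6473, -0.4   ]), 'wrist_torque': array([ 0.0266,  0.003 , -0.0095]), 'finger_gap': 0.9973263040806056}
top block [(0.91, array([ 0.5097, -0.2979, -0.0022])), (0.9, array([ 0.474 , -0.1854, -0.0027]))]
top brass_block []
top jig [(0.72, array([0.5032, 0.0338, 0.0024])), (0.21, array([ 0.8044, -0.122 ,  0.0004]))]
top probe_tip [(0.62, array([0.5461, 0.0268, 0.0449]))]
top stop_face [(0.72, array([0.5553, 0.0241, 0.041 ])), (0.45, array([ 0.5055,  0.031 , -0.0021]))]
top channel_mid [(0.97, array([0.4635, 0.0348, 0.0154]))]
top roller [(0.72, array([0.4628, 0.3897, 0.0013]))]
top gel [(0.96, array([ 0.6747,  0.3731, -0.0006])), (0.28, array([0.5551, 0.0243, 0.0439]))]
top driver [(0.74, array([0.5461, 0.0286, 0.0433])), (
[... 236 characters left out ...]
,  0.0026]))]
side brass_block [(0.63, array([ 0.6146, -0.2044,  0.0007]))]
side jig [(0.8, array([0.5031, 0.0315, 0.0036])), (0.38, array([ 0.4738, -0.1827,  0.0015]))]
side probe_tip [(0.44, array([0.5431, 0.0275, 0.0442]))]
side stop_face [(0.93, array([0.5548, 0.0306, 0.0484]))]
side channel_mid [(0.72, array([0.4644, 0.0361, 0.0141]))]
side roller [(0.93, array([0.4587, 0.3915, 0.0033]))]
side gel [(0.79, array([0.674 , 0.3773, 0.0021]))]
side driver [(0.64, array([ 0.8025, -0.1207,  0.0002]))]
side collar [(0.65, array([0.4577, 0.393 , 0.0035])), (0.64, array([ 0.6332, -0.4333,  0.002 ])), (0.63, array([ 0.4762, -0.1827,  0.0029]))]
side tin [(0.67, array([ 0.5127, -0.4374,  0.001 ]))]
```

View pics/top0.png

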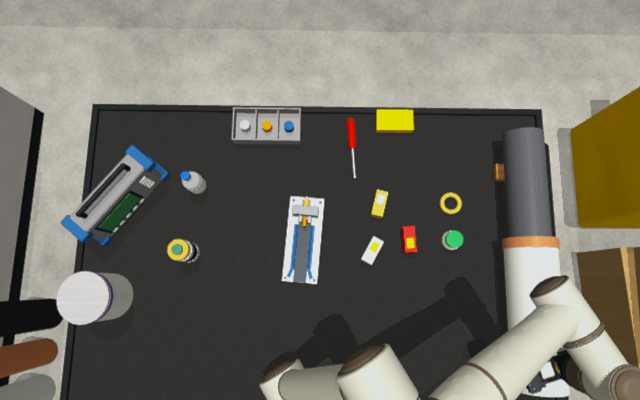

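View pics/side0.png

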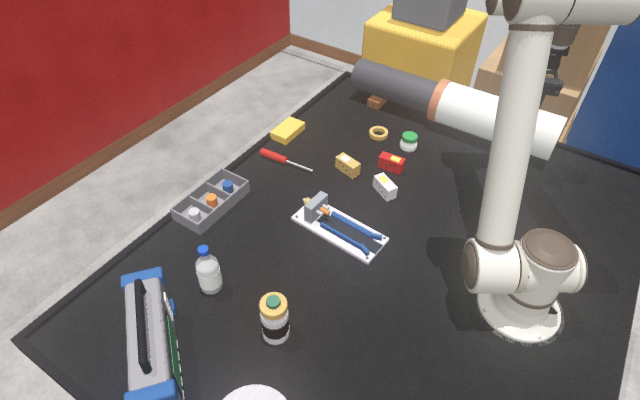

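Run:
```python
from h import *
np.set_printoptions(precision=4,suppress=True)
from scipy.spatial.transform import Rotation as R
print(R.from_rotvec(monitor.sense()["orientation"]).as_matrix())
im=cv2.imread("pics/top0.png"); d=np.load("top0.npy"); P=cloud(d,"top")
X,Y,Z=P[...,0],P[...,1],P[...,2]
def rect(m,n):
    m=cv2.morphologyEx(m.astype(np.uint8),cv2.MORPH_OPEN,np.ones((3,3)))
    q=P[m>0]; 
    if len(q)<20: print(n,len(q));return
    r=cv2.minAreaRect((q[:,:2]*1000).astype(np.float32)); uv=np.argwhere(m)
    print(n,len(q),"z",np.median(q[:,2]),"c",r[0],"size",r[1],"ang",r[2],"px",uv.mean(0)[::-1],"bgr",im[m>0].mean(0))
for n,c in(("A",(.51,-.298)),("B",(.474,-.185)),("brass",(.615,-.204))):
    rect((np.hypot(X-c[0],Y-c[1])<.065)&(abs(Z-.045)<.006),n)
near=(abs(X-.505)<.2)&(abs(Y-.032)<.12)
hsv=cv2.cvtColor(im,cv2.COLOR_BGR2HSV)
rect(near&(Z>.06)&(Z<.08),"wall")
rect(near&(abs(Z-.026)<.005)&(hsv[...,0]>95)&(hsv[...,0]<130)&(hsv[...,1]>100),"rails")
rect(near&(abs(Z-.012)<.004),"bed")
print("cam",[-(np.array(eyes.camera_params(c)["R"]).T@np.array(eyes.camera_params(c)["t"]).ravel()) for c in("top","side")])
```

```text
[[-0.3001  0.     -0.9539]
 [ 0.9539 -0.     -0.3001]
 [-0.     -1.     -0.    ]]
A 229 z 0.04489888605534505 c (506.785888671875, -297.14404296875) size (80.02808380126953, 35.201541900634766) ang 2.02893328666687 px [409.0611 237.9956] bgr [ 34.1048 108.8734 224.6769]
B 278 z 0.045406920726206 c (470.73486328125, -183.23544311523438) size (35.94579315185547, 78.9383773803711) ang 61.65174865722656 px [372.1978 250.2482] bgr [182.3381 226.2014 222.223 ]
brass 273 z 0.04499597524376238 c (618.1749267578125, -206.59153747558594) size (35.85126876831055, 79.4946517944336) ang 76.82205200195312 px [379.2051 203.2564] bgr [116.8095 213.0659 221.2344]
wall 232 z 0.07137218223495873 c (588.4087524414062, 25.365060806274414) size (79.62837982177734, 28.04979133605957) ang 85.38459014892578 px [304.8448 210.1422] bgr [189.5991 188.0216 179.75  ]
rails 96 z 0.025560788397993427 c (482.6150207519531, 32.60508346557617) size (60.00575256347656, 128.6275177001953) ang 87.06288146972656 px [305.4062 246.0625] bgr [176.7917 117.0938  57.5729]
bed 563 z 0.012427777225256419 c (505.318603515625, 31.392074584960938) size (109.42001342773438, 266.47430419921875) ang 86.02501678466797 px [304.0924 238.0302] bgr [195.6856 194.4458 189.3783]
cam [array([ 0.3686, -0.0319,  1.4669]), array([0.0716, 0.8223, 1.0004])]
```

The top view shows the bare block with the yellow sticker at about (372,250). The red look-alike is at (409,239), the brass block at (379,203), and the jig at (304,240) with its probe pointing up the image. The side view agrees. I'll check how high the big cylinder on the right stands, then work out the approach.

```bash
cat >> h.py <<'E'
from scipy.spatial.transform import Rotation as R
def go(x,y,z,az):
    """remaining shift (in units of 30 mm, tool axes) and turn (units of .12 rad, tool axes) to TCP x,y,z pointing down, jaw azimuth az deg"""
    s=monitor.sense(); Rc=R.from_rotvec(s["orientation"]).as_matrix()
    a=np.radians(az); c,q=np.cos(a),np.sin(a)
    Rt=np.array([[c,0,-q],[q,0,c],[0,-1,0]])
    dp=np.array([x,y,z])-s["tcp_pos"]
    print("t %.2f tcp"%s["clock"],s["tcp_pos"].round(4),"gap",round(s["finger_gap"],3),"F",s["force"].round(1))
    print("shift now-axes",(Rc.T@dp/.03).round(2)," target-axes",(Rt.T@dp/.03).round(2)," turn",(R.from_matrix(Rc.T@Rt).as_rotvec()/.12).round(2))
E
python3 - <<'E'
from h import *
np.set_printoptions(precision=3,suppress=True)
P=cloud(np.load("top0.npy"),"top"); 
for u,v in((525,150),(525,200),(525,235),(525,270),(500,172),(550,380)): print(u,v,P[v,u])
go(.4715,-.1835,.15,61.65)
E
```

```text
525 150 [ 0.768 -0.63   0.139]
525 200 [ 0.618 -0.623  0.132]
525 235 [ 0.515 -0.618  0.129]
525 270 [ 0.414 -0.607  0.139]
500 172 [ 0.728 -0.596  0.027]
550 380 [ 0.156 -0.562  0.337]
t 1.20 tcp [ 0.188 -0.596  0.223] gap 1.002 F [-1.2 -0.3 -0.1]
shift now-axes [ 10.28   2.42 -13.16]  target-axes [16.6   2.42 -1.8 ]  turn [ 0.    6.66 -0.  ]
```

```bash
Z='[0,0,0]'
python3 -m handwheel '{"linear":[[0.3,0,0],[0.3,0,0],[0.3,0,0],[0.3,0,0],[0.3,0,0]],"delta_rot":[[0,1,0],[0,1,0],[0,1,0],[0,1,0],[0,1,0]],"jaw":[1,1,1,1,1]}' 40
python3 -m handwheel '{"linear":[[1,0,0],[1,0,0],[1,0,0],[1,0,0],[1,0,0]],"delta_rot":[[0,1,0],[0,0.6,0],[0,0,0],[0,0,0],[0,0,0]],"jaw":[1,1,1,1,1]}'
python3 -m handwheel '{"linear":[[1,0,-0.2],[1,0,-0.2],[1,0,-0.2],[1,0,-0.2],[1,0,-0.2]],"delta_rot":[[0,0,0],[0,0,0],[0,0,0],[0,0,0],[0,0,0]],"jaw":[1,1,1,1,1]}'
python3 -c "
from h import *
go(.4715,-.1835,.15,61.65)"
```

```text
clock: 1.7
tcp_pos: [0.1847, -0.5514, 0.222]
orientation: [-1.344, -0.97, 0.971]
force: [-0.2, -0.6, 0.3]
finger_gap: 0.999
clock: 2.2
tcp_pos: [0.2525, -0.4152, 0.2217]
orientation: [-1.415, -0.812, 0.813]
force: [0.1, -0.9, 0.2]
finger_gap: 1.0
clock: 2.7
tcp_pos: [0.3568, -0.2954, 0.2233]
orientation: [-1.418, -0.813, 0.811]
force: [0.9, -0.1, -0.5]
finger_gap: 1.002
t 2.70 tcp [ 0.3568 -0.2954  0.2233] gap 1.002 F [ 0.9 -0.1 -0.5]
shift now-axes [ 5.15  2.45 -1.41]  target-axes [ 5.1   2.44 -1.59]  turn [ 0.04 -0.28 -0.01]
```

```bash
python3 -m handwheel '{"linear":[[1,0.4,-0.3],[1,0.4,-0.3],[1,0.5,-0.3],[1,0.5,-0.3],[1,0.5,-0.2]],"delta_rot":[[0,-0.28,0],[0,0,0],[0,0,0],[0,0,0],[0,0,0]],"jaw":[1,1,1,1,1]}'
python3 -m handwheel '{"linear":[[0,0.4,0],[0,0.4,0],[0,0.4,0],[0,0.4,0],[0,0,0]],"delta_rot":[[0,0,0],[0,0,0],[0,0,0],[0,0,0],[0,0,0]],"jaw":[1,1,1,1,1]}'
python3 - <<'E'
from h import *
go(.4715,-.1835,.018,61.65)
for cam in("top","side"):
    im,d=eyes.get_image(cam); cv2.imwrite(f"pics/{cam}1.png",im)
    print([(round(r["conf"],2),w(r["centre"],cam).round(4)) for r in models.pinpoint("block",cam)[:3]])
s=cv2.resize(im[100:250,300:480],None,fx=4,fy=4,interpolation=cv2.INTER_CUBIC); cv2.imwrite("pics/side1c.png",s)
E
```

```text
clock: 3.2
tcp_pos: [0.4726, -0.1796, 0.1569]
orientation: [-1.416, -0.849, 0.834]
force: [-0.6, -0.2, 0.2]
finger_gap: 0.994
clock: 3.7
tcp_pos: [0.4762, -0.1761, 0.1057]
orientation: [-1.413, -0.853, 0.84]
force: [0.2, 0.3, -0.0]
finger_gap: 1.004
t 3.70 tcp [ 0.4762 -0.1761  0.1057] gap 1.004 F [ 0.2  0.3 -0. ]
shift now-axes [-0.29  2.92  0.07]  target-axes [-0.29  2.92  0.02]  turn [0.12 0.08 0.  ]
[(0.65, array([ 0.5123, -0.3009, -0.0025])), (0.41, array([ 0.4733, -0.1851, -0.0011]))]
[(0.78, array([ 0.4761, -0.1806,  0.0029])), (0.71, array([ 0.5043, -0.2963, -0.0008]))]
```

View pics/side1c.png

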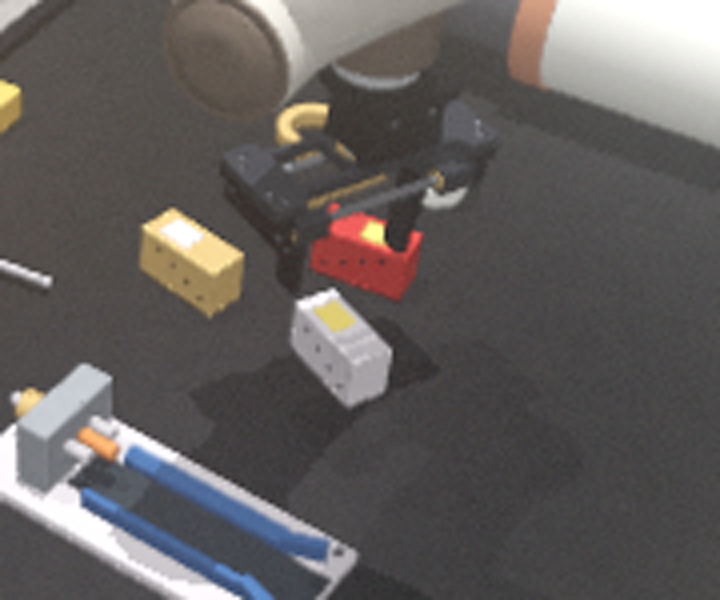

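The crop shows the open jaws above the aluminium block at (340,345), with the jaw direction across its width and the red and brass blocks clear of the fingers. I'll go down and grip.

```bash
python3 -m handwheel '{"linear":[[-0.2,0.6,0],[-0.1,0.6,0],[0,0.6,0],[0,0.6,0],[0,0.5,0]],"delta_rot":[[0.1,0.08,0],[0,0,0],[0,0,0],[0,0,0],[0,0,0]],"jaw":[1,1,1,1,1]}'
python3 -c "
from h import *
go(.4715,-.1835,.018,61.65)"
```

```text
clock: 4.4
tcp_pos: [0.4776, -0.1866, 0.0204]
orientation: [-1.415, -0.849, 0.826]
force: [-0.0, 0.3, -0.1]
finger_gap: 0.999
t 4.40 tcp [ 0.4776 -0.1866  0.0204] gap 0.999 F [-0.   0.3 -0.1]
shift now-axes [-0.01  0.08  0.23]  target-axes [-0.01  0.08  0.23]  turn [ 0.14 -0.02  0.06]
```

```bash
python3 -m handwheel '{"linear":[[0,0.08,0.2],[0,0,0],[0,0,0],[0,0,0],[0,0,0]],"delta_rot":[[0.15,0,0.06],[0,0,0],[0,0,0],[0,0,0],[0,0,0]],"jaw":[1,1,-1,-1,-1]}' 40
python3 -m handwheel '{"linear":[[0,0,0],[0,0,0],[0,0,0],[0,0,0],[0,0,0]],"delta_rot":[[0,0,0],[0,0,0],[0,0,0],[0,0,0],[0,0,0]],"jaw":[-1,-1,-1,-1,-1]}' 40
python3 -m handwheel '{"linear":[[0,-0.3,0],[0,-0.6,0],[0,-0.8,0],[0,-0.8,0],[0,-0.5,0]],"delta_rot":[[0,0,0],[0,0,0],[0,0,0],[0,0,0],[0,0,0]],"jaw":[-1,-1,-1,-1,-1]}' 40
python3 -c "
from h import *
go(.4635,.0353,.1,85.7)"
```

```text
clock: 4.9
tcp_pos: [0.4712, -0.1843, 0.0168]
orientation: [-1.401, -0.831, 0.838]
force: [0.3, -0.0, 0.2]
finger_gap: 0.811
clock: 5.4
tcp_pos: [0.4724, -0.1842, 0.0184]
orientation: [-1.403, -0.834, 0.836]
force: [0.4, 0.9, -1.1]
finger_gap: 0.411
clock: 5.9
tcp_pos: [0.4672, -0.1837, 0.108]
orientation: [-1.393, -0.822, 0.842]
force: [-0.5, -0.0, -2.4]
finger_gap: 0.413
t 5.90 tcp [ 0.4672 -0.1837  0.108 ] gap 0.413 F [-0.5 -0.  -2.4]
shift now-axes [6.35 0.29 3.6 ]  target-axes [7.27 0.27 0.67]  turn [-0.14 -3.54 -0.01]
```

```bash
python3 -m handwheel '{"linear":[[0.3,0,0.3],[0.8,0,0.6],[1,0,0.4],[1,0,0.2],[1,0,0]],"delta_rot":[[-0.07,-0.9,0],[-0.07,-0.9,0],[0,-0.9,0],[0,-0.8,0],[0,0,0]],"jaw":[-1,-1,-1,-1,-1]}' 40
python3 -m handwheel '{"linear":[[1,0,0],[1,0,0],[0.5,0,0],[0,0,0],[0,0,0]],"delta_rot":[[0,0,0],[0,0,0],[0,0,0],[0,0,0],[0,0,0]],"jaw":[-1,-1,-1,-1,-1]}' 40
python3 -c "
from h import *
go(.4605,.0355,.1,85.7)"
```

```text
clock: 6.4
tcp_pos: [0.4518, -0.049, 0.111]
orientation: [-1.246, -1.156, 1.158]
force: [0.8, 0.1, -2.8]
finger_gap: 0.411
clock: 6.9
tcp_pos: [0.4539, 0.0309, 0.1113]
orientation: [-1.241, -1.157, 1.163]
force: [0.9, -0.1, -3.3]
finger_gap: 0.41
t 6.90 tcp [0.4539 0.0309 0.1113] gap 0.41 F [ 0.9 -0.1 -3.3]
shift now-axes [ 0.17  0.38 -0.21]  target-axes [ 0.17  0.38 -0.21]  turn [-0.02  0.07 -0.03]
```

```bash
python3 -m handwheel '{"linear":[[0.15,0.4,-0.2],[0,0.5,0],[0,0.5,0],[0,0.3,0],[0,0,0]],"delta_rot":[[0,0.07,0],[0,0,0],[0,0,0],[0,0,0],[0,0,0]],"jaw":[-1,-1,-1,-1,-1]}' 40
python3 - <<'E'
from h import *
np.set_printoptions(precision=4,suppress=True)
go(.461,.0351,.035,85.7)
im,d=eyes.get_image("top"); P=cloud(d,"top"); X,Y,Z=np.moveaxis(P,-1,0)
cv2.imwrite("pics/top2c.png",cv2.resize(im[180:300,240:370],None,fx=5,fy=5,interpolation=cv2.INTER_CUBIC))
im,d=eyes.get_image("side"); cv2.imwrite("pics/side2c.png",cv2.resize(im[170:280,270:420],None,fx=5,fy=5,interpolation=cv2.INTER_CUBIC))
for cam in("top","side"):
  for n in("block","channel_mid","stop_face"): print(cam,n,[(round(r["conf"],2),w(r["centre"],cam)) for r in models.pinpoint(n,cam)[:2]])
E
```

```text
clock: 7.4
tcp_pos: [0.4606, 0.0319, 0.0563]
orientation: [-1.248, -1.144, 1.152]
force: [0.1, -0.3, -3.4]
finger_gap: 0.411
t 7.40 tcp [0.4606 0.0319 0.0563] gap 0.411 F [ 0.1 -0.3 -3.4]
shift now-axes [ 0.11  0.71 -0.01]  target-axes [ 0.11  0.71 -0.01]  turn [-0.03 -0.07 -0.03]
top block [(0.55, array([0.4625, 0.0285, 0.0356]))]
top channel_mid []
top stop_face [(0.98, array([0.554 , 0.0235, 0.0414]))]
side block [(0.53, array([0.4622, 0.0321, 0.0411])), (0.5, array([ 0.5052, -0.2966, -0.001 ]))]
side channel_mid [(0.83, array([0.4649, 0.0338, 0.0136])), (0.23, array([0.5026, 0.0335, 0.0034]))]
side stop_face [(0.7, array([0.5543, 0.0322, 0.0466]))]
```

View pics/side2c.png

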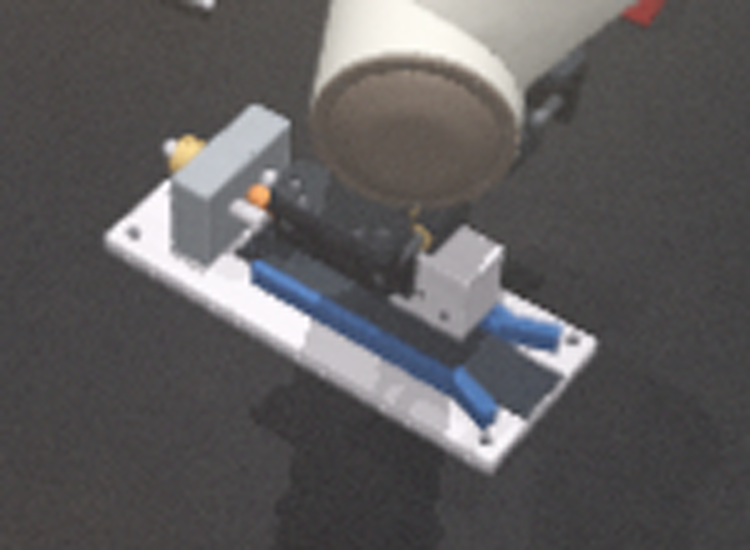

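View pics/top2c.png

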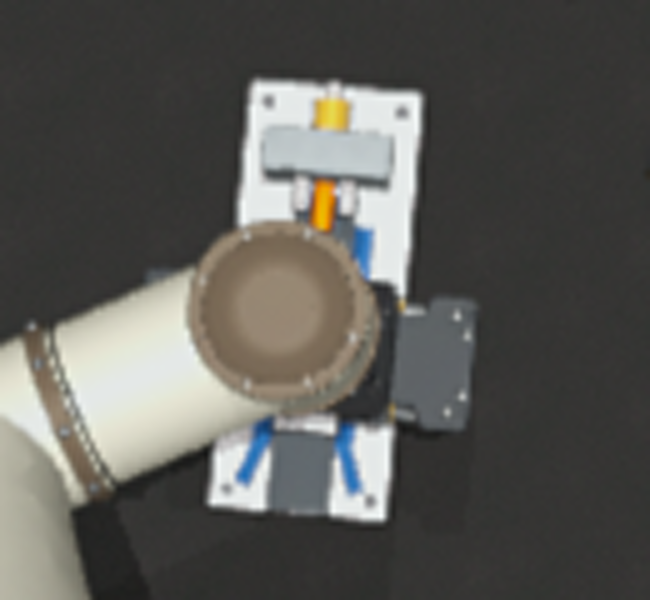

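Both crops show the block held lengthwise above the channel. In the side crop its rear end is at (460,280) between the blue rails, and the probe and pins ahead are clear. I'll centre it by 3 mm and lower gently.

```bash
python3 -m handwheel '{"linear":[[0.11,0.1,0],[0,0.15,0],[0,0.15,0],[0,0.15,0],[0,0,0]],"delta_rot":[[-0.03,-0.07,-0.03],[0,0,0],[0,0,0],[0,0,0],[0,0,0]],"jaw":[-1,-1,-1,-1,-1]}' 40
python3 -c "
from h import *
go(.461,.0351,.0325,85.7)"
```

```text
clock: 8.3
tcp_pos: [0.4625, 0.0371, 0.0413]
orientation: [-1.245, -1.163, 1.151]
force: [0.2, -0.3, -3.6]
finger_gap: 0.413
t 8.30 tcp [0.4625 0.0371 0.0413] gap 0.413 F [ 0.2 -0.3 -3.6]
shift now-axes [-0.07  0.29  0.05]  target-axes [-0.07  0.29  0.04]  turn [0.06 0.03 0.03]
```

```bash
python3 -m handwheel '{"linear":[[-0.07,0.1,0],[0,0.1,0],[0,0.08,0],[0,0,0],[0,0,0]],"delta_rot":[[0.06,0.03,0.03],[0,0,0],[0,0,0],[0,0,0],[0,0,0]],"jaw":[-1,-1,-1,-1,-1]}' 40
python3 -c "
from h import *
go(.461,.0351,.0325,85.7)"
```

```text
clock: 8.8
tcp_pos: [0.4629, 0.0349, 0.0324]
orientation: [-1.244, -1.153, 1.154]
force: [-0.5, 0.3, -2.8]
finger_gap: 0.41
t 8.80 tcp [0.4629 0.0349 0.0324] gap 0.41 F [-0.5  0.3 -2.8]
shift now-axes [ 0.   -0.    0.06]  target-axes [ 0.   -0.    0.06]  turn [-0.   -0.   -0.01]
```

```bash
python3 -m handwheel '{"linear":[[0,0.03,-0.2],[0,0,-0.25],[0,0,-0.25],[0,0,-0.2],[0,0,0]],"delta_rot":[[0,0,0],[0,0,0],[0,0,0],[0,0,0],[0,0,0]],"jaw":[-1,-1,-1,-1,-1]}' 40
python3 -c "
from h import *
go(.5146,.031,.0325,85.7)"
```

```text
clock: 9.3
tcp_pos: [0.4921, 0.0328, 0.0324]
orientation: [-1.244, -1.154, 1.154]
force: [0.5, 0.3, -1.2]
finger_gap: 0.408
t 9.30 tcp [0.4921 0.0328 0.0324] gap 0.408 F [ 0.5  0.3 -1.2]
shift now-axes [-0.   -0.   -0.75]  target-axes [-0.   -0.   -0.75]  turn [ 0.01  0.   -0.  ]
```

```bash
python3 -m handwheel '{"linear":[[0,0,-0.12],[0,0,-0.1],[0,0,-0.1],[0,0,-0.08],[0,0,0]],"delta_rot":[[0,0,0],[0,0,0],[0,0,0],[0,0,0],[0,0,0]],"jaw":[-1,-1,-1,-1,-1]}' 55
python3 -m handwheel '{"linear":[[0,0,-0.08],[0,0,-0.08],[0,0,0],[0,0,0],[0,0,0]],"delta_rot":[[0,0,0],[0,0,0],[0,0,0],[0,0,0],[0,0,0]],"jaw":[-1,-1,-1,-1,-1]}' 55
python3 -c "
from h import *
go(.5146,.031,.0325,85.7)"
```

```text
clock: 9.8
tcp_pos: [0.5044, 0.0315, 0.0324]
orientation: [-1.244, -1.153, 1.155]
force: [-0.4, -0.6, -1.6]
finger_gap: 0.406
clock: 10.3
tcp_pos: [0.5061, 0.0311, 0.0324]
orientation: [-1.24, -1.148, 1.158]
force: [-2.7, 0.8, 0.9]
finger_gap: 0.41
t 10.30 tcp [0.5061 0.0311 0.0324] gap 0.41 F [-2.7  0.8  0.9]
shift now-axes [ 0.02 -0.01 -0.28]  target-axes [ 0.02 -0.   -0.28]  turn [-0.06  0.   -0.02]
```

```bash
python3 -m handwheel '{"linear":[[0,0,-0.1],[0,0,-0.1],[0,0,-0.1],[0,0,-0.1],[0,0,-0.1]],"delta_rot":[[-0.03,0,0],[0,0,0],[0,0,0],[0,0,0],[0,0,0]],"jaw":[-1,-1,-1,-1,-1]}' 55
python3 -c "
from h import *
go(.5146,.031,.0325,85.7)"
```

```text
clock: 10.8
tcp_pos: [0.5127, 0.0301, 0.0328]
orientation: [-1.232, -1.137, 1.167]
force: [-10.4, 5.6, 8.5]
finger_gap: 0.411
t 10.80 tcp [0.5127 0.0301 0.0328] gap 0.411 F [-10.4   5.6   8.5]
shift now-axes [ 0.03  0.01 -0.06]  target-axes [ 0.03  0.01 -0.06]  turn [-0.17  0.   -0.04]
```

```bash
python3 -m handwheel '{"linear":[[0.04,-0.01,-0.1],[0.02,0,-0.1],[0,0,-0.1],[0,0,-0.1],[0,0,-0.1]],"delta_rot":[[-0.17,0,-0.04],[-0.1,0,0],[-0.1,0,0],[-0.1,0,0],[-0.1,0,0]],"jaw":[-1,-1,-1,-1,-1]}' 55
python3 -c "
from h import *
go(.516,.031,.0325,85.7)"
```

```text
clock: 11.3
tcp_pos: [0.5138, 0.0301, 0.0323]
orientation: [-1.266, -1.163, 1.147]
force: [-9.7, 6.1, 7.8]
finger_gap: 0.412
t 11.30 tcp [0.5138 0.0301 0.0323] gap 0.412 F [-9.7  6.1  7.8]
shift now-axes [ 0.04 -0.   -0.07]  target-axes [ 0.04 -0.01 -0.07]  turn [ 0.18 -0.02 -0.06]
```

```bash
python3 -m handwheel '{"linear":[[0.04,-0.02,-0.15],[0.04,-0.02,-0.2],[0.03,-0.02,-0.2],[0.03,-0.02,-0.2],[0.03,-0.02,-0.2]],"delta_rot":[[0.12,0,-0.04],[0,0,-0.02],[0,0,0],[0,0,0],[0,0,0]],"jaw":[-1,-1,-1,-1,-1]}' 60
python3 - <<'E'
from h import *
np.set_printoptions(precision=4,suppress=True)
go(.516,.031,.0325,85.7)
for cam in("side","top"):
  im,d=eyes.get_image(cam)
  v,u=(170,270) if cam=="side" else (180,240)
  cv2.imwrite(f"pics/{cam}3c.png",cv2.resize(im[v:v+110,u:u+150],None,fx=5,fy=5,interpolation=cv2.INTER_CUBIC))
  for n in("block","probe_tip","stop_face"): print(cam,n,[(round(r["conf"],2),w(r["centre"],cam)) for r in models.pinpoint(n,cam)[:2]])
go(.516,.031,.0325,85.7)
E
```

```text
clock: 11.8
tcp_pos: [0.5168, 0.0298, 0.0326]
orientation: [-1.221, -1.11, 1.177]
force: [-16.7, 6.4, 11.4]
finger_gap: 0.408
t 11.80 tcp [0.5168 0.0298 0.0326] gap 0.408 F [-16.7   6.4  11.4]
shift now-axes [0.04 0.01 0.03]  target-axes [0.04 0.   0.03]  turn [-0.38 -0.06 -0.1 ]
side block [(0.83, array([ 0.5089, -0.2942, -0.0009])), (0.71, array([0.518 , 0.0311, 0.0158]))]
side probe_tip []
side stop_face [(0.93, array([0.5522, 0.0305, 0.0455]))]
top block [(0.82, array([ 0.5105, -0.3007, -0.0041])), (0.45, array([0.5191, 0.0288, 0.0154]))]
top probe_tip []
top stop_face [(0.8, array([0.5564, 0.0266, 0.0447])), (0.52, array([ 0.8065, -0.1229,  0.0018]))]
t 12.20 tcp [0.5169 0.0298 0.0326] gap 0.41 F [-16.5   6.8  10.7]
shift now-axes [0.04 0.01 0.03]  target-axes [0.04 0.   0.03]  turn [-0.38 -0.06 -0.1 ]
```

View pics/side3c.png

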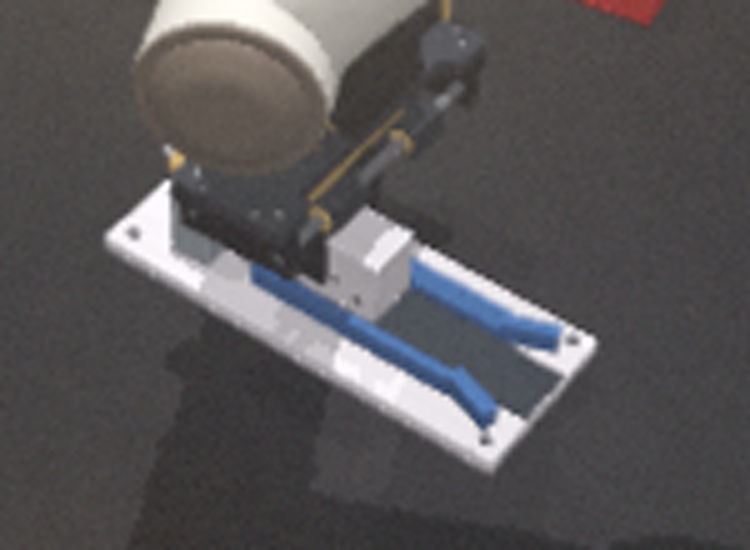

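View pics/top3c.png

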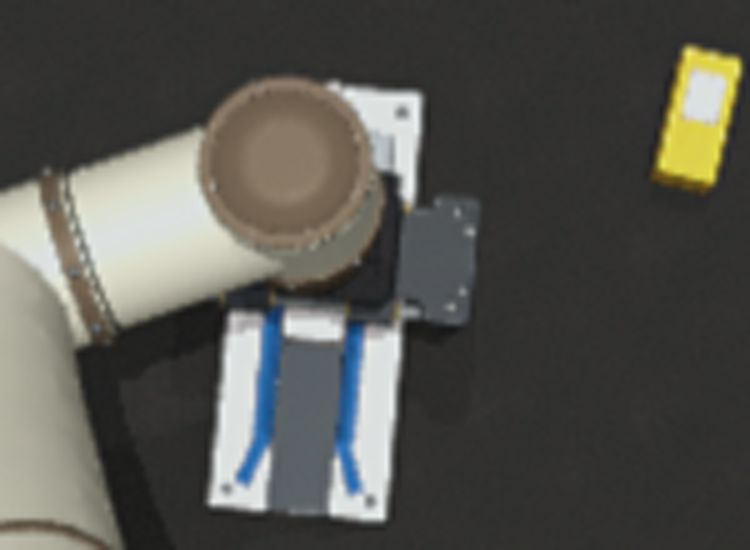

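The crops show the block down in the channel between the rails with its leading end under the hand. The tool has pitched about 0.045 rad, so I'll level it, ease the side and floor load, and keep pushing.

```bash
python3 -m handwheel '{"linear":[[0.06,-0.03,-0.15],[0.06,-0.03,-0.2],[0.05,-0.03,-0.2],[0.05,-0.02,-0.2],[0.05,-0.02,-0.2]],"delta_rot":[[-0.22,-0.03,-0.06],[-0.2,-0.03,-0.04],[-0.18,0,-0.02],[-0.15,0,-0.02],[-0.12,0,-0.02]],"jaw":[-1,-1,-1,-1,-1]}' 60
python3 -c "
from h import *
go(.516,.031,.0325,85.7)"
```

```text
clock: 12.7
tcp_pos: [0.5176, 0.0297, 0.0322]
orientation: [-1.256, -1.145, 1.157]
force: [-13.6, 4.9, 11.6]
finger_gap: 0.411
t 12.70 tcp [0.5176 0.0297 0.0322] gap 0.411 F [-13.6   4.9  11.6]
shift now-axes [ 0.04 -0.01  0.06]  target-axes [ 0.04 -0.01  0.06]  turn [ 0.02 -0.05 -0.1 ]
```

```bash
python3 -m handwheel '{"linear":[[0.05,-0.03,-0.22],[0.05,-0.03,-0.25],[0.05,-0.03,-0.28],[0.05,-0.03,-0.32],[0.05,-0.03,-0.35]],"delta_rot":[[-0.12,-0.03,-0.06],[-0.14,-0.03,-0.04],[-0.16,0,-0.04],[-0.18,0,-0.04],[-0.2,0,-0.04]],"jaw":[-1,-1,-1,-1,-1]}' 60
python3 - <<'E'
from h import *
np.set_printoptions(precision=4,suppress=True)
go(.516,.031,.0325,85.7)
im,d=eyes.get_image("side"); 
for n in("block","probe_tip","stop_face"): print(n,[(round(r["conf"],2),w(r["centre"],"side")) for r in models.pinpoint(n,"side")[:2]])
go(.516,.031,.0325,85.7)
E
```

```text
clock: 13.2
tcp_pos: [0.518, 0.0296, 0.0322]
orientation: [-1.261, -1.153, 1.149]
force: [-27.1, 16.2, 23.0]
finger_gap: 0.406
t 13.20 tcp [0.518  0.0296 0.0322] gap 0.406 F [-27.1  16.2  23. ]
shift now-axes [ 0.04 -0.01  0.07]  target-axes [ 0.04 -0.01  0.07]  turn [ 0.1  -0.06 -0.07]
block [(0.66, array([0.5192, 0.0287, 0.018 ])), (0.61, array([ 0.5054, -0.2963,  0.0002]))]
probe_tip [(0.46, array([ 0.6745,  0.3795, -0.001 ]))]
stop_face [(0.64, array([0.5531, 0.0287, 0.0469]))]
t 13.40 tcp [0.518  0.0296 0.0322] gap 0.407 F [-24.4  13.7  20.6]
shift now-axes [ 0.04 -0.01  0.07]  target-axes [ 0.04 -0.01  0.07]  turn [ 0.1  -0.06 -0.07]
```

```bash
python3 -m handwheel '{"linear":[[0.08,-0.06,-0.32],[0.1,-0.08,-0.32],[0.12,-0.1,-0.32],[0.12,-0.1,-0.32],[0.12,-0.1,-0.32]],"delta_rot":[[-0.1,-0.06,-0.07],[-0.12,-0.03,-0.05],[-0.14,-0.03,-0.05],[-0.14,-0.03,-0.05],[-0.14,-0.03,-0.05]],"jaw":[-1,-1,-1,-1,-1]}' 60
python3 - <<'E'
from h import *
np.set_printoptions(precision=4,suppress=True)
go(.516,.031,.0325,85.7)
im,d=eyes.get_image("top"); P=cloud(d,"top"); cv2.imwrite("pics/top4.png",im); np.save("top4.npy",d)
# jig frame
a=np.radians(-4.3); q=P[...,:2]-np.array([.5047,.0316]); jx=q@[np.cos(a),np.sin(a)]; jy=q@[-np.sin(a),np.cos(a)]
Z=P[...,2]; m=(abs(jy)<.012)&(jx>-.08)&(jx<0)
for v,u in np.argwhere(m&(jx<-.005)): 
    if u%4==0: print((u,v),round(jx[v,u],4),round(jy[v,u],4),round(Z[v,u],4),im[v,u])
E
```

```text
clock: 13.9
tcp_pos: [0.5176, 0.0298, 0.0323]
orientation: [-1.24, -1.139, 1.164]
force: [-17.2, -0.2, 5.7]
finger_gap: 0.407
t 13.90 tcp [0.5176 0.0298 0.0323] gap 0.407 F [-17.2  -0.2   5.7]
shift now-axes [ 0.04 -0.01  0.06]  target-axes [ 0.04 -0.01  0.06]  turn [-0.11 -0.02 -0.07]
(np.int64(292), np.int64(226)) -0.0066 0.0092 0.3984 [ 82 101 117]
(np.int64(296), np.int64(226)) -0.006 -0.0003 0.4002 [ 87 106 122]
(np.int64(292), np.int64(227)) -0.0089 0.009 0.3977 [ 83 101 116]
(np.int64(296), np.int64(227)) -0.0085 -0.0006 0.4016 [ 83 102 117]
(np.int64(300), np.int64(227)) -0.0077 -0.0099 0.4016 [ 84 102 117]
(np.int64(292), np.int64(228)) -0.0114 0.0087 0.3989 [ 81  98 114]
(np.int64(296), np.int64(228)) -0.0104 -0.0005 0.3976 [ 82 100 116]
(np.int64(300), np.int64(228)) -0.0097 -0.0099 0.3989 [ 81  99 115]
(np.int64(292), np.int64(229)) -0.0134 0.0086 0.396 [ 76  93 108]
(np.int64(296), np.int64(229)) -0.0125 -0.0006 0.3954 [ 79  98 114]
(np.int64(300), np.int64(229)) -0.0115 -0.0099 0.3942 [ 78  96 111]
(np.int64(292), np.int64(230)) -0.0153 0.0087 0.3917 [ 80  96 111]
(np.i
[... 4515 characters left out ...]
 -0.009 0.0132 [103  98  92]
(np.int64(300), np.int64(260)) -0.0662 0.0031 0.0148 [103  98  91]
(np.int64(304), np.int64(260)) -0.0652 -0.0095 0.0172 [103  98  93]
(np.int64(300), np.int64(261)) -0.0694 0.0027 0.017 [103  98  92]
(np.int64(304), np.int64(261)) -0.0681 -0.0096 0.0128 [102  98  92]
(np.int64(300), np.int64(262)) -0.0725 0.0024 0.0158 [102  98  91]
(np.int64(304), np.int64(262)) -0.0713 -0.01 0.0151 [103 100  93]
(np.int64(300), np.int64(263)) -0.0755 0.0023 0.0137 [102  98  91]
(np.int64(304), np.int64(263)) -0.0742 -0.0101 0.0109 [103 100  93]
(np.int64(300), np.int64(264)) -0.0786 0.0018 0.0167 [103  99  92]
(np.int64(304), np.int64(264)) -0.0774 -0.0105 0.0142 [103 100  92]
```

The block's rear edge measures about -29.8 mm in the jig frame, where -30 means on the stops. Its top is at about 59 mm, so it is lying flat. I'll add a little more push for margin.

```bash
python3 -m handwheel '{"linear":[[0.11,-0.09,-0.36],[0.11,-0.09,-0.4],[0.11,-0.09,-0.42],[0.11,-0.09,-0.42],[0.11,-0.09,-0.42]],"delta_rot":[[-0.2,-0.03,-0.07],[-0.19,-0.03,-0.05],[-0.19,-0.03,-0.05],[-0.19,-0.03,-0.05],[-0.19,-0.03,-0.05]],"jaw":[-1,-1,-1,-1,-1]}' 60
python3 - <<'E'
from h import *
for i in range(4):
    go(.516,.031,.0325,85.7); eyes.get_image("side"); eyes.get_image("side"); eyes.get_image("side")
E
```

```text
clock: 14.45
tcp_pos: [0.5177, 0.0297, 0.0322]
orientation: [-1.234, -1.129, 1.169]
force: [-25.9, 5.4, 12.1]
finger_gap: 0.409
t 14.45 tcp [0.5177 0.0297 0.0322] gap 0.409 F [-25.9   5.4  12.1]
shift now-axes [ 0.04 -0.01  0.06]  target-axes [ 0.04 -0.01  0.06]  turn [-0.2  -0.03 -0.08]
t 14.60 tcp [0.5177 0.0297 0.0322] gap 0.409 F [-25.8   6.6  14.1]
shift now-axes [ 0.04 -0.01  0.06]  target-axes [ 0.04 -0.01  0.06]  turn [-0.2  -0.03 -0.08]
t 14.75 tcp [0.5177 0.0297 0.0322] gap 0.41 F [-26.1   6.4  13.7]
shift now-axes [ 0.04 -0.01  0.06]  target-axes [ 0.04 -0.01  0.06]  turn [-0.2  -0.03 -0.08]
t 14.90 tcp [0.5177 0.0297 0.0322] gap 0.412 F [-26.3   7.2  13. ]
shift now-axes [ 0.04 -0.01  0.06]  target-axes [ 0.04 -0.01  0.06]  turn [-0.2  -0.03 -0.08]
```

```bash
python3 -c "
from h import *
print(job.job_done()); go(.516,.031,.0325,85.7)"
```

```text
the job is handed in; nothing more can be done
None
the job is handed in; nothing more can be done
```

The job is handed in. The aluminium block with the yellow sticker lies between the jig's rails, pushed against the probe onto the stop pins. The gripper still holds it at 60 N. No verdict was reported.

**What I did:** I lifted the block across its width and lowered it into the channel at about x = -42 mm. I then pushed it in small steps until it met the hard stop.

**Last checks:**
- **Position:** the block's rear edge measured about -29.8 mm in the jig frame, where -30 mm means on the stops. Its top is at about 59 mm, so it is on the floor.
- **On the stops:** raising the push from about 14 to 27 N moved the tool only 0.4 mm. The final push was steady at about 26 N for the last 0.45 s, with the tool still and the gripper gap at block width.
- **Ramming:** the highest push I read was 27 N, against the 60 N limit.
- **Time:** I handed in at about 15 s of the 58 s allowed.

**Not confirmed or in disagreement:**
- **Probe travel:** I never saw it directly, because the hand hid the probe tip. Probe travel and stop force are inferred from the rear edge and the push.
- **Tool tilt:** the tool ended about 0.024 rad out of level, within the 0.06 rad limit. I did not measure the block's own tilt directly.
- **Side and floor loads:** about 7 N sideways and 13 N upward remained, so the block presses lightly on one rail and the floor.
- **Position estimates:** the network put the block up to 4 mm further in and higher than the rear-edge measurement. That is about its stated error.
- **Bystanders:** I did not measure their positions afterwards. The arm touched none of them as far as I could see.

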